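# Release and open the belt hatch of a potter's wheel

### The job

The blue belt hatch of the tabletop potter's wheel is held shut by a hidden spring catch: take the red-handled release pin out of the wooden tool block, put it down through the brass-ringed hole in the deck, feel for the catch and press it gently, without forcing it, until the hatch springs ajar. Then swing the hatch (it has a black knob) all the way open, past upright, so that it rests back on its stop, and stand the pin fully home in its hole in the tool block again. Leave the pot on the wheel and the other things around where they are.

Things in the scene. Friction and masses are not known exactly. Their poses are not given: they have to be found in the camera images.
- wheel: Tabletop potter's wheel, fixed: casing 340 (x) by 460 (y) mm, flat cream deck 130 mm high; origin under its centre on the bench, x away from the robot at yaw 0, y left. Right (-y) half: blue splash pan (rim 170 mm high, radius 116 mm about x 15, y -100) round the aluminium wheel head, 200 mm across, 180 mm high. Left half: hatch and release hole.
- hole (a point): Centre of the mouth of the 9 mm release hole (2 mm chamfer, 27 mm brass ring), 130 mm high, at wheel x -117, y 130 mm; axes as the wheel's. Straight below, unseen, the catch's flat 16 mm head, 29 to 55 mm below the deck (differs each time). It springs back at a push: 4.5 N starts it, 8 N at about 6 mm where the hatch lets go; hard stop at 8 mm. Over 20 N damages it.
- hatch (a joint): Blue steel hatch 128 (x) by 116 (y) by 5 mm, 0.2 kg, flush in the deck, hinged on its far (+x) edge parallel to wheel y: 0 rad shut and latched, grows as it opens up and away from the robot, upright 1.57, stop at 1.85 where its weight holds it. When tripped it springs to about 0.25 rad and stays ajar, free to swing; let go before upright it falls back to ajar.
- hinge_line (a point): Middle of the hatch's hinge line on the wheel's deck, 130 mm high; y along the hinge.
- knob (a point): Centre of the black ball knob, 24 mm across, 30 mm above the hatch's upper face on a 9 mm stem; it is 105 mm from the hinge line along the hatch and 30 mm above it when shut, and swings with the hatch. Fingers may straddle it along the hinge direction and stay upright while it turns between them.
- toolblock: Wooden tool block, fixed: 70 (x) by 170 (y) by 78 mm high, origin under its centre. The pin stands in the hole in the middle of its top; two other tools are fixed in it 66 mm to either side (+-y), standing up to 70 mm above it.
- rest_hole (a point): Mouth of the 9 mm through hole in the middle of the tool block's top, 78 mm above the bench, where the pin stands; 2 mm chamfer.
- pin: Release pin, loose, about 45 g, 132 mm long: round-tipped steel rod 6 mm thick, 70 mm long, below a square red handle 16 by 16 by 62 mm. Origin at the tip, z up along the pin (handle from 70 to 132 mm), x and y square to the handle's faces. It stands upright in the tool block, tip 8 mm above the bench, handle seated on the block's top.
- pin_tip (a point): Tip of the release pin's rod, same as the pin's origin.
- pot: Terracotta pot on the wheel head, 92 mm across and 62 mm high, origin under its base, loose: leave it.
- tape: Yellow tape measure 66 by 34 by 59 mm, loose on the bench: leave it.
- jar: Amber jar with a white cap, 64 mm across, 85 mm high, loose on the bench: leave it.
- pinblock: Light wooden block 95 by 62 by 40 mm with steel pins sticking up 12 mm, loose on the bench: leave it.
There are look-alikes about, which are no part of the job. There is more than one size of the toolblock; the job needs the largest.

How it is judged:
By the outcome, as a careful person would: the job done as asked, in the order asked, and still so for the second after the job is handed in, with the robot touching nothing.
It also fails if it takes over 72 s, if anything falls off the work surface, if the arm or the gripper's body presses on something with over 40 N, if the wrist force passes 120 N, or if a joint passes its speed limit or range.

### The arm

A 6-joint arm with a two-finger parallel gripper is mounted at the origin on the work surface. World frame = base frame: x ahead of the robot, y to its left, z up, the work surface at z = 0. Lengths are in m, angles in rad, forces in N, time in s.
With the tool pointing down it reaches from about 0.25 to 0.775 m from the base axis. Payload 4 kg.
Tool frame: the origin (TCP) lies midway between the tips of the shut fingers; the grasp point (between the pads) lies 19 mm behind it; z points along the fingers, y is the line along which they close (so a half turn about z gives the same grasp; the last joint's range is limited). The gripper opens to 94 mm and grips with 3 to 60 N. Pads are 16 mm wide; open, the fingers measure 119 mm over their backs; the gripper's body (75 mm by 177 mm) begins 78 mm behind the grasp point.
Start: joints at [1.204, 0.087, 1.371, -0, 1.684, -0.103], TCP at [0.143, 0.531, 0.174] pointing down, gripper open.
Joint ranges: [-3.1, 3.1], [-0.76, 2.03], [0.27, 2.55], [-1.08, 4.22], [0.17, 2.65], [-2.57, 2.57]. Speed limits (rad/s): [2.79, 2.79, 3.14, 3.14, 3.14, 3.14].

### API

Orientations are given as [roll, pitch, yaw] about the fixed x, y, z axes, in that order (R = Rz(yaw) Ry(pitch) Rx(roll)).
In Python, from bench import robot gives the robot as it stands.
- The arm moves only by the tool servo_tool, never from a script. Its argument "moves" is a list of rows, each a list of 5 numbers: the shift along the tool's x, y, z in units of 25 mm (1.0 is 25 mm), then the turn about the tool's z in units of 6 degrees (1.0 is 6 degrees), then the closure, from 0 (fully open) to 1 (shut). In form: [[dx, dy, dz, yaw, gripper], ...]. A call has 1 to 10 rows; each row is the pose to reach, as a shift and turn from the pose commanded when the call began, along the tool's axes at that moment; what a row does not reach only later rows make up. A row lasts 1/12 s, in which the tool goes at most 41.7 mm and 7.16 degrees, less where a joint would pass 70% of its speed; a pose out of reach is approached as far as the arm can. A call with a gripper value outside its range is refused whole. The fingers move at their own pace and stop on an object; the grip force is fixed at half the most. Time passes only in rows, so rows that repeat a pose let the fingers close. It gives the time, the measured TCP pose, the force, the opening and the grip force at its end, in the units of the state.
- robot.get_obs(): the state, without advancing time (a new reading comes with each control period).
- robot.snapshot(name): name is "scene" or "top" or "wrist"; returns a dict with "image" (400x640x3 uint8, blue, green, red), "fx", "fy", "cx", "cy" (pixels), "eye" and "orientation" of the camera in the world; the wrist camera has in their place "T_tool_cam" (4x4, takes a point from camera to tool coordinates, whose origin is the TCP and whose axes are the flange's). Camera axes: x right, y down, z forward; pixel columns grow to the right and rows downward; lengths in m; the calibration is good to about 2 mm. A picture is of the moment at which its call begins: read the wrist's pose just before it. There is no depth.
- robot.close_job(): hands the job in; it is judged then, once.
The state is a dict: "time": time; "joint_positions": joint angles; "qvel": joint speeds; "joint_torque": joint torques, N m; "tool_pos": TCP position; "ee_rot": TCP orientation; "wrist_force": force on the tool from outside, world axes, zero at the start; "wrist_torque": the same for the moment, N m; "width": finger opening in m; "finger_force": force on a finger pad.
Only numpy, scipy, OpenCV 4.12 (cv2) and the standard library are available. Lean on these libraries where they do the work, as an engineer would, in place of code of your own. Each camera call takes 0.05 s, during which the arm holds its last target. There are 200 camera calls.

## Working session

There is one attempt and no reset: what is moved stays moved. The work goes in short steps, Python scripts to look and compute and a tool call to move; the robot and the scene stay as the last step left them, time stands still between calls to the robot, and variables do not carry over. Pictures are saved under pics/ and viewed, at most 10 in all, crops included, and the job is handed in when it is done.

Besides the shell and the picture viewer there is one more tool, called after ">>>" in YAML: its name, and indented under it one key for each argument. servo_tool: Moves the arm, as the interface text tells. Its arguments: {"type":"object","properties":{"moves":{"type":"array"}},"required":["moves"]}

```bash
mkdir -p pics; ls
cat > h.py <<'E'
import numpy as np, cv2
from bench import robot
from scipy.spatial.transform import Rotation as R
def snap(n,f=None):
    o=robot.get_obs(); s=robot.snapshot(n)
    if f: cv2.imwrite('pics/'+f,s['image'])
    return o,s
E
python3 - <<'E'
from h import *
o,s=snap('scene','scene1.png'); print({k:v for k,v in s.items() if k!='image'})
o,s=snap('top','top1.png'); print({k:v for k,v in s.items() if k!='image'})
o,s=snap('wrist','wrist1.png'); print({k:v for k,v in s.items() if k!='image'}); print(o)
E
```

```text
pics
{'fx': 392.00972573159584, 'fy': 392.00972573159584, 'cx': 322.7484225344407, 'cy': 197.49460181600801, 'eye': array([1.12418102, 0.89345287, 0.81573198]), 'orientation': array([-2.13699854,  0.01210174,  2.55517212])}
{'fx': 392.42839299592174, 'fy': 392.42839299592174, 'cx': 316.1057610015562, 'cy': 195.04791896817983, 'eye': array([0.4327096 , 0.01518577, 1.49098173]), 'orientation': array([-3.06451346,  0.00862902, -1.59227372])}
{'fx': 316.5692799274275, 'fy': 316.5692799274275, 'cx': 317.5594647831227, 'cy': 197.43640540877334, 'T_tool_cam': array([[ 3.63712611e-04, -9.58207420e-01, -2.86074130e-01,
         8.21450692e-02],
       [ 9.99999925e-01,  3.86146230e-04, -2.20068800e-05,
        -2.08280314e-04],
       [ 1.31553603e-04, -2.86074100e-01,  9.58207489e-01,
        -2.08963430e-01],
       [ 0.00000000e+00,  0.00000000e+00,  0.00000000e+00,
         1.00000000e+00]])}
{'time': 0.1, 'joint_positions': array([ 1.20390527e+00,  8.78892680e-02,  1.37209188e+00, -2.81786426e-05,
        1.68361772e+00, -1.03096449e-01]), 'qvel': array([ 0.00184711, -0.00092131, -0.00251132, -0.00094853,  0.00083628,
        0.00172732]), 'joint_torque': array([ 2.46093092e-03, -3.41252732e+01, -3.03301442e+01,  7.20593962e-02,
        3.04091501e-02, -1.09296989e-04]), 'tool_pos': array([0.1432204 , 0.5304431 , 0.17312254]), 'ee_rot': array([-3.13959421e+00, -1.78610099e-04,  2.87779472e+00]), 'wrist_force': array([-0.05312673,  0.14806475,  0.13048354]), 'wrist_torque': array([-0.02394203, -0.00033997, -0.01851488]), 'finger_force': 0.0, 'width': 0.09394468418544184}
```

View pics/scene1.png

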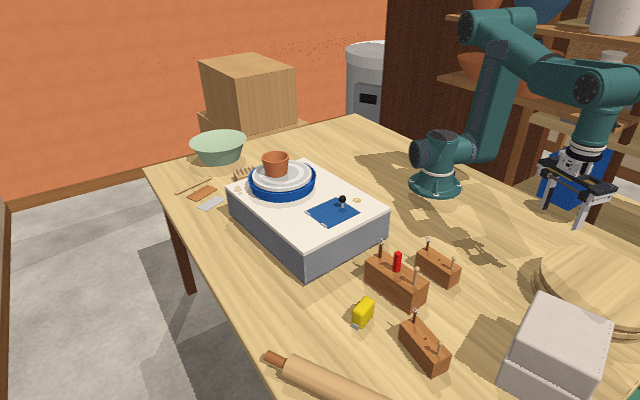

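View pics/top1.png

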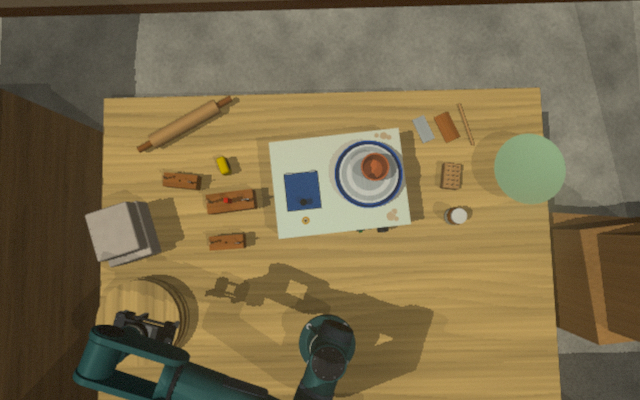

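The scene view shows a casing with a blue hatch, knob (342,199) and brass ring (357,200). There are three similar tool blocks, top-view pixels (182,181), (231,201) and (227,241). The middle one at (231,201) is the largest and holds the red handle (228,200), so it fits. I'll confirm it in an enlarged crop.

Run:
```python
import cv2
a=cv2.imread('pics/top1.png')[125:255,155:315]
cv2.imwrite('pics/crop1.png',cv2.resize(a,None,fx=4.6,fy=4.6,interpolation=cv2.INTER_CUBIC))
from h import *
def ray(s_eye,ori,f,cx,cy,u,v,z):
    d=R.from_euler('xyz',ori).as_matrix()@np.array([(u-cx)/f,(v-cy)/f,1]); e=np.array(s_eye)
    return e+d*(z-e[2])/d[2]
T=([0.4327096,0.01518577,1.49098173],[-3.06451346,0.00862902,-1.59227372],392.428,316.106,195.048)
S=([1.12418102,0.89345287,0.81573198],[-2.13699854,0.01210174,2.55517212],392.01,322.748,197.495)
for n,u,v,z in [('ring',306,220.5,.13),('knob',306,202,.16),('handle',228,200,.14),('c1',269,141,.13),('c2',399,128,.13),('c3',410,224,.13),('c4',279,238,.13)]: print(n,ray(*T,u,v,z))
for n,u,v,z in [('ring',357,200,.13),('knob',342,199,.16),('handle',397.5,251.5,.14)]: print(n,ray(*S,u,v,z))
```

```text
ring [0.45047115 0.06154746 0.13      ]
knob [0.51280368 0.05930262 0.16      ]
handle [0.52685927 0.32943089 0.14      ]
c1 [0.7324773  0.18633493 0.13      ]
c2 [ 0.76815509 -0.27201849  0.13      ]
c3 [ 0.43066717 -0.29720861  0.13      ]
c4 [0.39220313 0.15593469 0.13      ]
ring [0.45159071 0.06557345 0.13      ]
knob [0.51563909 0.07089268 0.16      ]
handle [0.52746614 0.33607146 0.14      ]
```

View pics/crop1.png

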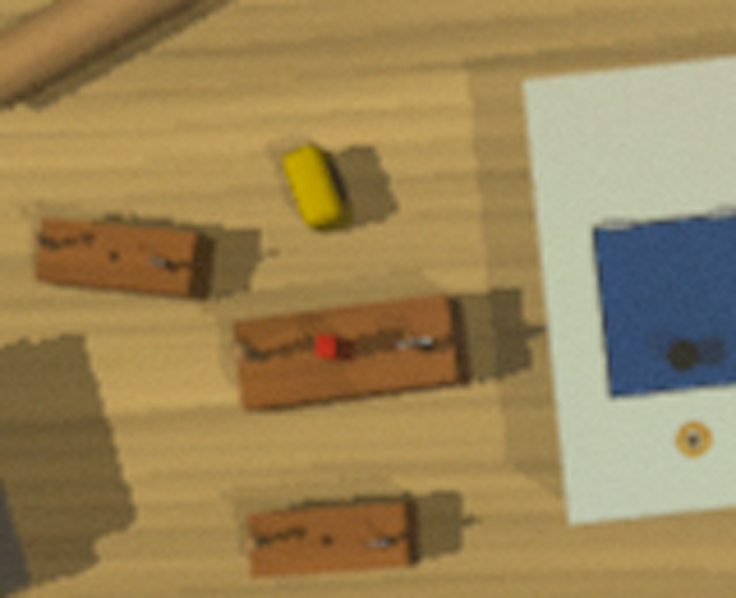

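The crop confirms the large block, its red handle at crop (327,346) with other tools either side. The brass ring is at (693,439) and the knob at (683,353).

```bash
cat >> h.py <<'E'
def to(p,yaw=None,o=None):
    "units for the move to world p, yaw"
    o=o or robot.get_obs(); Rm=R.from_euler('xyz',o['ee_rot']).as_matrix()
    d=Rm.T@(np.array(p)-o['tool_pos'])/.025
    t=0 if yaw is None else -((yaw-o['ee_rot'][2]+np.pi)%(2*np.pi)-np.pi)/np.radians(6)
    print(np.round(d,2),round(t,2))
def wray(o,s,u,v,z):
    Rm=R.from_euler('xyz',o['ee_rot']).as_matrix(); T=s['T_tool_cam']
    e=o['tool_pos']+Rm@T[:3,3]; d=Rm@T[:3,:3]@np.array([(u-s['cx'])/s['fx'],(v-s['cy'])/s['fy'],1])
    return e+d*(z-e[2])/d[2]
E
python3 -c "
from h import *
to([.527,.333,.22],1.671)"
```

```text
[-16.88  -3.63  -1.87] 11.52
```

>>> servo_tool:
  moves:
    - [0,0,-2.5,0,0]
    - [-1.5,-0.3,-3,1,0]
    - [-16.9,-3.6,-2.5,11.5,0]
    - [-16.9,-3.6,-2.5,11.5,0]
    - [-16.9,-3.6,-2.5,11.5,0]
    - [-16.9,-3.6,-2.5,11.5,0]
    - [-16.9,-3.6,-2.5,11.5,0]
    - [-16.9,-3.6,-2.5,11.5,0]
    - [-16.9,-3.6,-2.5,11.5,0]
    - [-16.9,-3.6,-2.5,11.5,0]

```text
time: 0.98
tool_pos: [0.4695, 0.3633, 0.2374]
ee_rot: [-3.141, -0.0, 1.767]
wrist_force: [1.0, 1.0, 0.9]
width: 0.0939
finger_force: 0.0
```

>>> servo_tool:
  moves:
    - [0,0,0,0,0]
    - [0,0,0,0,0]

```text
time: 1.15
tool_pos: [0.4694, 0.3631, 0.2363]
ee_rot: [-3.139, 0.001, 1.77]
wrist_force: [-0.7, -0.2, 0.9]
width: 0.0941
finger_force: 0.0
```

```bash
python3 -c "
from h import *
to([.527,.333,.22],1.671)"
```

```text
[-1.63  2.02  0.65] 0.94
```

>>> servo_tool:
  moves:
    - [-1,1,0,0.9,0]
    - [-1.6,2.0,0.6,0.9,0]
    - [-1.6,2.0,0.6,0.9,0]
    - [-1.6,2.0,0.6,0.9,0]
    - [-1.6,2.0,0.6,0.9,0]

```text
time: 1.57
tool_pos: [0.5235, 0.3367, 0.2229]
ee_rot: [-3.141, -0.001, 1.681]
wrist_force: [-0.2, -0.2, 0.9]
width: 0.0936
finger_force: 0.0
```

Run:
```python
from h import *
o,s=snap('wrist','w2.png'); np.save('w2.npy',[o,s],allow_pickle=True); print(o['tool_pos'],o['ee_rot'])
```

```text
[0.52353772 0.33666341 0.2228673 ] [-3.14051150e+00 -6.15390252e-04  1.68121441e+00]
```

View pics/w2.png

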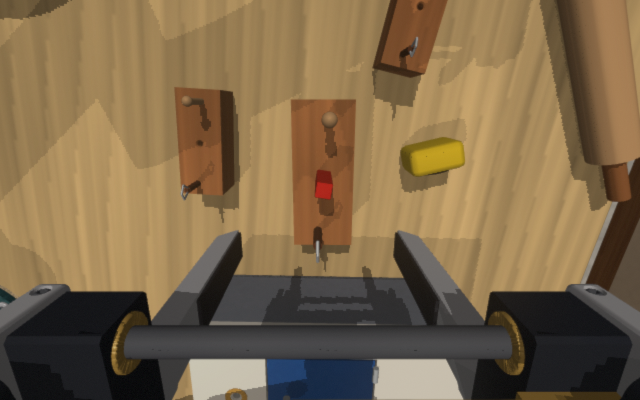

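The wrist view shows the block with its top corners at about (292,100), (355,100), (352,245) and (294,244). The red handle's top face is near (324,191).

Run:
```python
from h import *
o,s=np.load('w2.npy',allow_pickle=True); im=s['image'].astype(int)
b,g,r=im[...,0],im[...,1],im[...,2]
m=(r>170)&(g<60)&(b<60); m[:150]=0;m[230:]=0
ys,xs=np.nonzero(m); print('bright',len(xs),xs.min(),xs.max(),ys.min(),ys.max(),xs.mean(),ys.mean())
c=cv2.minAreaRect(np.c_[xs,ys].astype(np.float32)); print(c)
print('handle',wray(o,s,*c[0],.140))
w=np.array([wray(o,s,u,v,.078) for u,v in [(292,100),(355,100),(352.5,245),(294.5,245)]]); print(w, w.mean(0))
a=w[0]-w[3];b2=w[1]-w[2];print([np.linalg.norm(x) for x in(a,b2,w[0]-w[1],w[2]-w[3])],[np.arctan2(-x[0],x[1]) for x in (a,b2)])
print(im[160:206:2,324], )
```

```text
bright 173 316 331 183 196 323.0982658959538 190.01734104046244
((323.3378601074219, 190.47299194335938), (13.645115852355957, 13.31631851196289), 9.462322235107422)
handle [0.53001622 0.34018772 0.14      ]
[[0.48817841 0.41928387 0.078     ]
 [0.55507817 0.42672574 0.078     ]
 [0.57641505 0.25887707 0.078     ]
 [0.50604789 0.25104659 0.078     ]] [0.53142988 0.33898332 0.078     ]
[np.float64(0.16918363690473642), np.float64(0.1691994057259942), np.float64(0.06731239756944098), np.float64(0.07080150881987708)] [np.float64(0.10581915035817502), np.float64(0.12644157018979546)]
[[ 50  88 139]
 [ 49  86 136]
 [ 45  78 123]
 [ 44  78 122]
 [ 46  79 123]
 [ 33  56 117]
 [ 20  31 110]
 [ 19  30 109]
 [ 18  29 108]
 [ 20  30 109]
 [ 20  31 110]
 [ 20  31 118]
 [ 27  37 172]
 [ 29  39 175]
 [ 28  39 175]
 [ 26  38 174]
 [ 28  39 174]
 [ 27  38 172]
 [ 28  38 172]
 [ 27  40 135]
 [ 34  59  93]
 [ 34  58  92]
 [ 33  58  92]]
```

```bash
python3 -c "
from h import *
to([.530,.3395,.099],1.683)"
```

```text
[0.07 0.26 4.98] -0.01
```

>>> servo_tool:
  moves:
    - [0.1,0.26,1,0,0]
    - [0.1,0.26,2.5,0,0]
    - [0.1,0.26,4,0,0]
    - [0.1,0.26,4.95,0,0]
    - [0.1,0.26,4.95,0,0]
    - [0.1,0.26,4.95,0,0]

```text
time: 2.12
tool_pos: [0.5295, 0.3394, 0.0987]
ee_rot: [-3.139, 0.0, 1.681]
wrist_force: [-0.2, -0.3, 0.9]
width: 0.0936
finger_force: 0.0
```

>>> servo_tool:
  moves:
    - [0,0,0,0,1]
    - [0,0,0,0,1]
    - [0,0,0,0,1]
    - [0,0,0,0,1]
    - [0,0,0,0,1]
    - [0,0,0,0,1]
    - [0,0,0,0,1]
    - [0,0,0,0,1]

```text
time: 2.78
tool_pos: [0.5313, 0.3387, 0.099]
ee_rot: [-3.142, -0.0, 1.679]
wrist_force: [-0.7, 0.3, -0.4]
width: 0.0442
finger_force: 0.0
```

>>> servo_tool:
  moves:
    - [0,0,0,0,1]
    - [0,0,0,0,1]
    - [0,0,0,0,1]
    - [0,0,0,0,1]
    - [0,0,0,0,1]
    - [0,0,0,0,1]
    - [0,0,0,0,1]

```text
time: 3.37
tool_pos: [0.5311, 0.3387, 0.099]
ee_rot: [-3.141, -0.0, 1.679]
wrist_force: [-0.1, 0.7, 0.1]
width: 0.0158
finger_force: 29.8
```

>>> servo_tool:
  moves:
    - [0,0,-1.0,0,1]
    - [0,0,-2.5,0,1]
    - [0,0,-4,0,1]
    - [0,0,-5.5,0,1]
    - [0,0,-6.8,0,1]
    - [0,0,-6.8,0,1]
    - [0,0,-6.8,0,1]

```text
time: 3.95
tool_pos: [0.5322, 0.3393, 0.2723]
ee_rot: [3.136, -0.002, 1.679]
wrist_force: [-0.6, -0.9, -0.8]
width: 0.0153
finger_force: 29.9
```

```bash
python3 -c "
from h import *
to([.452,.063,.265],1.679)"
```

```text
[-10.64  -4.38   0.24] -0.0
```

>>> servo_tool:
  moves:
    - [-1,-0.4,0,0,1]
    - [-2.4,-1,0,0,1]
    - [-3.8,-1.6,0,0,1]
    - [-5.2,-2.2,0,0,1]
    - [-6.6,-2.8,0,0,1]
    - [-8,-3.4,0,0,1]
    - [-9.2,-3.9,0,0,1]
    - [-10.2,-4.3,0.1,0,1]
    - [-10.6,-4.4,0.2,0,1]
    - [-10.6,-4.4,0.2,0,1]

```text
time: 4.78
tool_pos: [0.4492, 0.0617, 0.2616]
ee_rot: [-3.138, -0.0, 1.675]
wrist_force: [-0.9, 0.7, -1.0]
width: 0.0153
finger_force: 29.9
```

>>> servo_tool:
  moves:
    - [0,0,0,0,1]
    - [0,0,0,0,1]

```text
time: 4.95
tool_pos: [0.4504, 0.0644, 0.263]
ee_rot: [-3.14, -0.001, 1.68]
wrist_force: [0.5, -0.3, -0.3]
width: 0.0158
finger_force: 29.9
```

Run:
```python
from h import *
o,s=snap('wrist','w3.png'); np.save('w3.npy',[o,s],allow_pickle=True); print(o['tool_pos'],o['ee_rot'])
```

```text
[0.45044428 0.06442217 0.26299199] [-3.13991131e+00 -1.01756329e-03  1.67990176e+00]
```

View pics/w3.png

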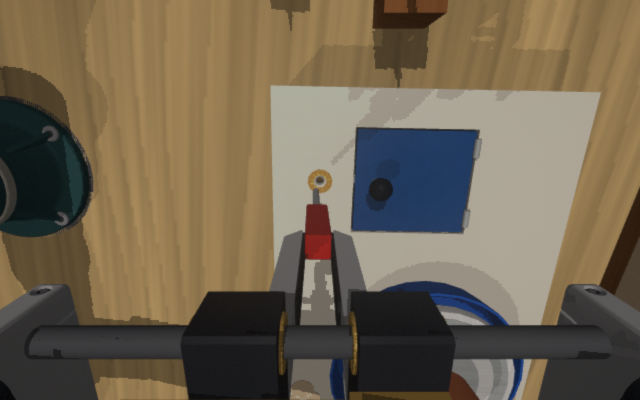

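The ring is at about (319.5,181) with the pin tip just under or over it. The knob is at (381,189), and the hatch corners are (357,128), (479,131), (466,232) and (352,231).

Run:
```python
from h import *
o,s=np.load('w3.npy',allow_pickle=True); im=s['image']
hsv=cv2.cvtColor(im,cv2.COLOR_BGR2HSV)[160:205,300:342]
m=((hsv[...,1]>120)&(hsv[...,0]<35)&(hsv[...,2]>110)).astype(np.uint8)
ys,xs=np.nonzero(m); e=cv2.fitEllipse(cv2.convexHull(np.c_[xs+300,ys+160].astype(np.float32))); print(e)
h=wray(o,s,*e[0],.130); print('hole',h)
Rm=R.from_euler('xyz',o['ee_rot']).as_matrix(); T=s['T_tool_cam']
def proj(p):
    q=np.linalg.inv(T)@np.r_[Rm.T@(np.array(p)-o['tool_pos']),1]; return s['fx']*q[0]/q[2]+s['cx'],s['fy']*q[1]/q[2]+s['cy']
print('tip exp',proj(o['tool_pos']+Rm@[0,0,.091]))
print('knob',wray(o,s,381,189,.160))
c=[wray(o,s,*p,.13) for p in [(357,128),(479,131),(466,232),(352,231)]]; print(np.array(c)); print('hinge',(c[1]+c[2])/2, np.arctan2(*( (c[1]+c[2]-c[0]-c[3])[[1,0]])))
cv2.imwrite('pics/crop3.png',cv2.resize(im[150:270,270:370],None,fx=5,fy=5,interpolation=cv2.INTER_CUBIC))
```

```text
((319.5583801269531, 180.81776428222656), (22.19715118408203, 23.306686401367188), 95.83733367919922)
hole [0.45384    0.06503695 0.13      ]
tip exp (np.float64(316.12876035487005), np.float64(190.97098132898145))
knob [0.51612298 0.07052949 0.16      ]
[[0.4868441  0.12641672 0.13      ]
 [0.615901   0.13747323 0.13      ]
 [0.63012696 0.02286099 0.13      ]
 [0.49802068 0.00956449 0.13      ]]
hinge [0.62301398 0.08016711 0.13      ] 0.09297934326026255
```

View pics/crop3.png

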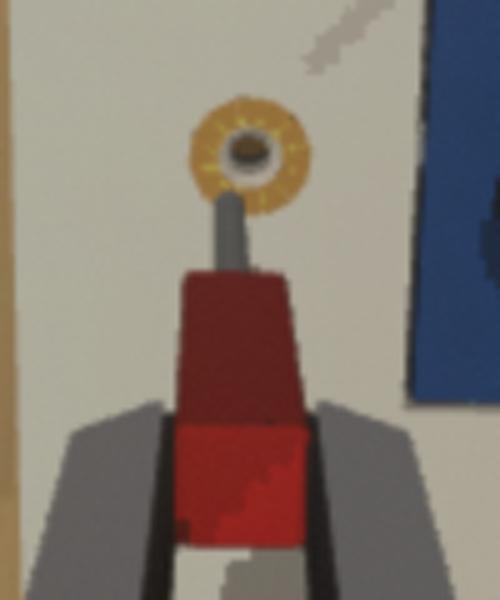

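>>> servo_tool:
  moves:
    - [0.01,0.14,0.5,0,1]
    - [0.01,0.14,1.2,0,1]
    - [0.01,0.14,1.5,0,1]
    - [0.01,0.14,1.5,0,1]
    - [0.01,0.14,1.5,0,1]

```text
time: 5.42
tool_pos: [0.4538, 0.0648, 0.2262]
ee_rot: [-3.14, -0.0, 1.68]
wrist_force: [0.3, 0.3, -0.0]
width: 0.0158
finger_force: 29.9
```

>>> servo_tool:
  moves:
    - [0,0,0.1,0,1]
    - [0,0,0.2,0,1]
    - [0,0,0.3,0,1]
    - [0,0,0.4,0,1]
    - [0,0,0.4,0,1]

```text
time: 5.83
tool_pos: [0.4537, 0.064, 0.2161]
ee_rot: [-3.141, -0.0, 1.679]
wrist_force: [-0.6, -0.7, -0.8]
width: 0.0155
finger_force: 29.9
```

>>> servo_tool:
  moves:
    - [0,0,0.1,0,1]
    - [0,0,0.2,0,1]
    - [0,0,0.3,0,1]
    - [0,0,0.4,0,1]
    - [0,0,0.4,0,1]

```text
time: 6.25
tool_pos: [0.4535, 0.064, 0.2057]
ee_rot: [-3.14, -0.0, 1.679]
wrist_force: [0.4, 0.4, 1.3]
width: 0.0156
finger_force: 29.9
```

>>> servo_tool:
  moves:
    - [0,0,0.1,0,1]
    - [0,0,0.2,0,1]
    - [0,0,0.3,0,1]
    - [0,0,0.4,0,1]
    - [0,0,0.4,0,1]

```text
time: 6.67
tool_pos: [0.4535, 0.0641, 0.1958]
ee_rot: [-3.14, -0.0, 1.679]
wrist_force: [0.1, -0.1, 0.2]
width: 0.0156
finger_force: 29.9
```

>>> servo_tool:
  moves:
    - [0,0,0.05,0,1]
    - [0,0,0.1,0,1]
    - [0,0,0.15,0,1]
    - [0,0,0.15,0,1]

```text
time: 7.0
tool_pos: [0.4538, 0.064, 0.1925]
ee_rot: [-3.141, -0.0, 1.679]
wrist_force: [0.8, -0.6, -0.6]
width: 0.0156
finger_force: 29.9
```

>>> servo_tool:
  moves:
    - [0,0,0.05,0,1]
    - [0,0,0.1,0,1]
    - [0,0,0.1,0,1]

```text
time: 7.25
tool_pos: [0.4537, 0.0641, 0.19]
ee_rot: [-3.141, -0.0, 1.679]
wrist_force: [-0.8, 0.3, -0.5]
width: 0.0156
finger_force: 29.9
```

>>> servo_tool:
  moves:
    - [0,0,0.05,0,1]
    - [0,0,0.1,0,1]
    - [0,0,0.1,0,1]

```text
time: 7.5
tool_pos: [0.4537, 0.064, 0.1874]
ee_rot: [-3.141, -0.0, 1.679]
wrist_force: [0.3, -0.1, -0.4]
width: 0.0155
finger_force: 29.9
```

Pin tip is about 34 mm deep with no contact yet.

>>> servo_tool:
  moves:
    - [0,0,0.05,0,1]
    - [0,0,0.12,0,1]
    - [0,0,0.12,0,1]

```text
time: 7.75
tool_pos: [0.4542, 0.064, 0.1854]
ee_rot: [3.14, 0.0, 1.679]
wrist_force: [-0.2, -0.1, 2.4]
width: 0.0153
finger_force: 29.9
```

>>> servo_tool:
  moves:
    - [0,0,0.05,0,1]
    - [0,0,0.12,0,1]
    - [0,0,0.12,0,1]

```text
time: 8.0
tool_pos: [0.454, 0.064, 0.1827]
ee_rot: [3.14, 0.0, 1.679]
wrist_force: [-1.0, -0.0, 5.1]
width: 0.0156
finger_force: 30.0
```

>>> servo_tool:
  moves:
    - [0,0,0.05,0,1]
    - [0,0,0.12,0,1]
    - [0,0,0.12,0,1]

```text
time: 8.25
tool_pos: [0.4538, 0.0639, 0.1799]
ee_rot: [3.141, 0.0, 1.679]
wrist_force: [-1.7, 0.1, 5.1]
width: 0.0158
finger_force: 30.1
```

>>> servo_tool:
  moves:
    - [0,0,0.05,0,1]
    - [0,0,0.05,0,1]

```text
time: 8.42
tool_pos: [0.4538, 0.0639, 0.1787]
ee_rot: [3.141, 0.0, 1.679]
wrist_force: [-1.1, 0.3, 6.0]
width: 0.0154
finger_force: 30.1
```

>>> servo_tool:
  moves:
    - [0,0,0.04,0,1]
    - [0,0,0.04,0,1]

```text
time: 8.58
tool_pos: [0.4538, 0.0639, 0.1779]
ee_rot: [3.141, 0.0, 1.679]
wrist_force: [-2.2, 0.3, 7.6]
width: 0.0156
finger_force: 30.1
```

Run:
```python
from h import *
o,s=snap('wrist','w4.png'); a=s['image'].astype(int); b=np.load('w3.npy',allow_pickle=True)[1]['image']
d=a[100:260,340:500]; print(o['tool_pos'],o['wrist_force'])
m=((d[...,0]>90)&(d[...,2]<70)); ys,xs=np.nonzero(m); print(len(xs),xs.min()+340,xs.max()+340,ys.min()+100,ys.max()+100)
```

```text
[0.4538329  0.06388576 0.17790128] [-2.17503547  0.29582315  7.61075739]
9444 374 499 140 259
```

>>> servo_tool:
  moves:
    - [0,0,0.04,0,1]
    - [0,0,0.04,0,1]

```text
time: 8.8
tool_pos: [0.4539, 0.0639, 0.1771]
ee_rot: [3.14, 0.0, 1.679]
wrist_force: [-2.1, -0.5, 8.1]
width: 0.0158
finger_force: 30.2
```

Run:
```python
from h import *
o,s=snap('scene','s2.png'); a=s['image']; b=cv2.imread('pics/scene1.png')
print(o['tool_pos'],o['wrist_force'], s['image'].shape)
cv2.imwrite('pics/crop4.png',cv2.resize(a[140:260,290:420],None,fx=4,fy=4,interpolation=cv2.INTER_CUBIC))
```

```text
[0.45387839 0.06388701 0.17713602] [-2.06212819 -0.51647889  8.05667259] (400, 640, 3)
```

View pics/crop4.png

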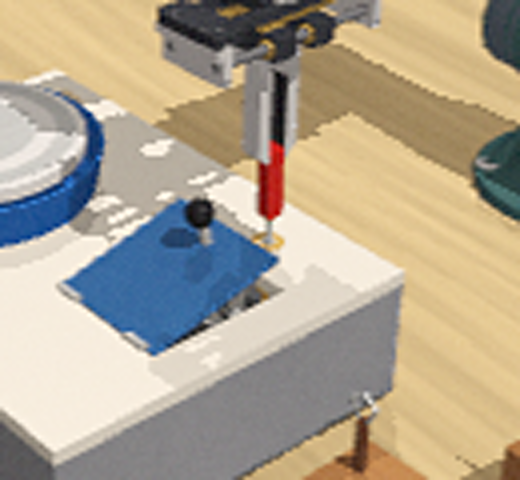

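The crop shows the hatch sprung ajar, with the knob lifted. I'll let the catch back up, park the pin standing in the release hole, and use the free gripper on the knob.

>>> servo_tool:
  moves:
    - [0,0,-0.1,0,1]
    - [0,0,-0.2,0,1]
    - [0,0,-0.3,0,1]
    - [0,0,-0.3,0,1]
    - [0,0,-0.3,0,0.57]
    - [0,0,-0.3,0,0.57]
    - [0,0,-0.3,0,0.57]
    - [0,0,-0.3,0,0.57]
    - [0,0,-0.3,0,0.57]

```text
time: 9.6
tool_pos: [0.4536, 0.0641, 0.1823]
ee_rot: [-3.14, -0.0, 1.679]
wrist_force: [-0.1, -0.8, 0.0]
width: 0.0397
finger_force: 0.0
```

>>> servo_tool:
  moves:
    - [0,0,-1.0,0,0.57]
    - [0,0,-2.4,0,0.57]
    - [0,0,-3.6,0,0.57]
    - [0,0,-3.8,0,0.4]
    - [0,0,-3.8,-3,0.4]
    - [0,0,-3.8,-6,0.4]
    - [0,0,-3.8,-9,0.4]
    - [0,0,-3.8,-12,0.4]
    - [0,0,-3.8,-14.8,0.4]
    - [0,0,-3.8,-14.8,0.4]

```text
time: 10.43
tool_pos: [0.4537, 0.0641, 0.277]
ee_rot: [-3.141, -0.001, 2.435]
wrist_force: [-1.2, -0.7, 0.5]
width: 0.0564
finger_force: 0.0
```

```bash
cat >> h.py <<'E'
HG=np.array([.6215,.080,.13]); WY=.09
def knob(th):
    f=.278+th; return HG+[-.1092*np.cos(f)*np.cos(WY),-.1092*np.cos(f)*np.sin(WY),.1092*np.sin(f)]
E
python3 - <<'E'
from h import *
o=robot.get_obs(); print(o['tool_pos'],o['ee_rot'])
k=knob(.25); print(k); to(k+[0,0,.09],3.232-2*np.pi)
E
```

```text
[0.45366414 0.06405546 0.27704928] [-3.14078227e+00 -1.07152367e-03  2.43506752e+00]
[0.52755302 0.07152187 0.18501569]
[-2.05  2.15  0.08] -7.61
```

>>> servo_tool:
  moves:
    - [-0.5,0.5,0,-1,0.4]
    - [-1,1,0,-2,0.4]
    - [-2.05,2.15,0,-3,0.4]
    - [-2.05,2.15,0,-4.5,0.4]
    - [-2.05,2.15,0,-6,0.4]
    - [-2.05,2.15,0,-7.6,0.4]
    - [-2.05,2.15,0,-7.6,0.4]
    - [-2.05,2.15,0,-7.6,0.4]
    - [-2.05,2.15,0,-7.6,0.4]
    - [-2.05,2.15,0,-7.6,0.4]

```text
time: 11.27
tool_pos: [0.5276, 0.0712, 0.2775]
ee_rot: [3.141, -0.001, -3.061]
wrist_force: [-0.6, 0.6, 0.1]
width: 0.0563
finger_force: 0.0
```

Run:
```python
from h import *
o,s=snap('wrist','w5.png'); np.save('w5.npy',[o,s],allow_pickle=True); print(o['tool_pos'],o['ee_rot'])
to(knob(.25)+[0,0,-.015],3.232-2*np.pi)
```

```text
[0.52762567 0.07118065 0.277549  ] [ 3.14144071e+00 -6.84350516e-04 -3.06078227e+00]
[0.   0.01 4.31] -0.09
```

View pics/w5.png

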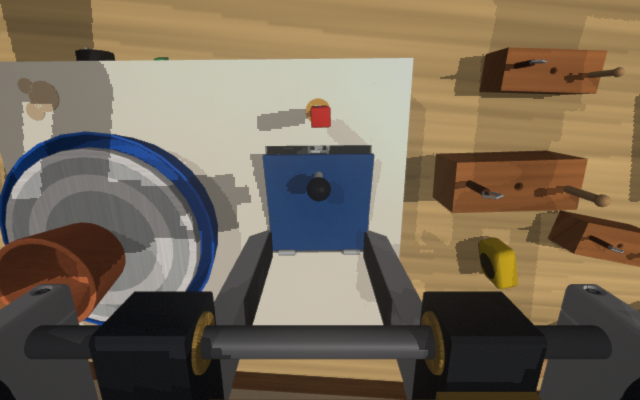

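The pin is standing in the hole (320,116), the knob is at (318,188), and the empty rest hole is at (518,186).

Run:
```python
from h import *
o,s=np.load('w5.npy',allow_pickle=True)
print('knob',wray(o,s,318,188,.185),'rest',wray(o,s,518,186,.078),'pin',wray(o,s,320.5,119,.226))
```

```text
knob [0.52558333 0.07072329 0.185     ] rest [0.52951962 0.33843033 0.078     ] pin [0.45769039 0.06713848 0.226     ]
```

>>> servo_tool:
  moves:
    - [0.05,0,1,0,0.4]
    - [0.05,0,2.2,0,0.4]
    - [0.05,0,3.4,0,0.4]
    - [0.05,0,4.2,0,0.4]
    - [0.05,0,4.3,0,0.4]
    - [0.05,0,4.3,0,0.4]

```text
time: 11.82
tool_pos: [0.5255, 0.0711, 0.1692]
ee_rot: [3.141, -0.003, -3.059]
wrist_force: [-0.3, -0.3, -0.3]
width: 0.0564
finger_force: 0.0
```

>>> servo_tool:
  moves:
    - [0,0,0,0,1]
    - [0,0,0,0,1]
    - [0,0,0,0,1]
    - [0,0,0,0,1]
    - [0,0,0,0,1]
    - [0,0,0,0,1]
    - [0,0,0,0,1]
    - [0,0,0,0,1]

```text
time: 12.48
tool_pos: [0.5265, 0.0711, 0.1706]
ee_rot: [3.142, 0.0, -3.058]
wrist_force: [-0.4, -0.7, 0.3]
width: 0.0061
finger_force: 0.0
```

Run:
```python
from h import *
o=robot.get_obs(); print(o['tool_pos'],o['ee_rot'],o['wrist_force'])
k0=knob(.25)
for th in np.arange(.35,1.86,.1):
    d=knob(th)-k0; h=np.hypot(d[0],d[1])*np.sign(d[0]); print(round(th,2),np.round([-h/.025,-d[2]/.025],2))
```

```text
[0.52654882 0.07110551 0.17058635] [ 3.14150931e+00  7.82292797e-05 -3.05848329e+00] [-0.43067828 -0.67455486  0.25540275]
0.35 [-0.24 -0.37]
0.45 [-0.51 -0.71]
0.55 [-0.82 -1.02]
0.65 [-1.15 -1.3 ]
0.75 [-1.52 -1.54]
0.85 [-1.9  -1.75]
0.95 [-2.3  -1.91]
1.05 [-2.72 -2.04]
1.15 [-3.15 -2.12]
1.25 [-3.59 -2.16]
1.35 [-4.02 -2.16]
1.45 [-4.46 -2.11]
1.55 [-4.88 -2.02]
1.65 [-5.3  -1.89]
1.75 [-5.7  -1.72]
1.85 [-6.08 -1.51]
```

Run:
```python
from h import *
o,s=snap('scene','s3.png'); a=s['image']; o2,w=snap('wrist','w6.png')
A=cv2.resize(a[120:260,290:420],None,fx=4,fy=4,interpolation=cv2.INTER_CUBIC)[:560]
B=cv2.resize(w['image'][80:360,250:390],None,fx=2,fy=2)
cv2.imwrite('pics/crop5.png',np.hstack([A,B])); print(o['width'])
```

```text
0.006143642910147557
```

View pics/crop5.png

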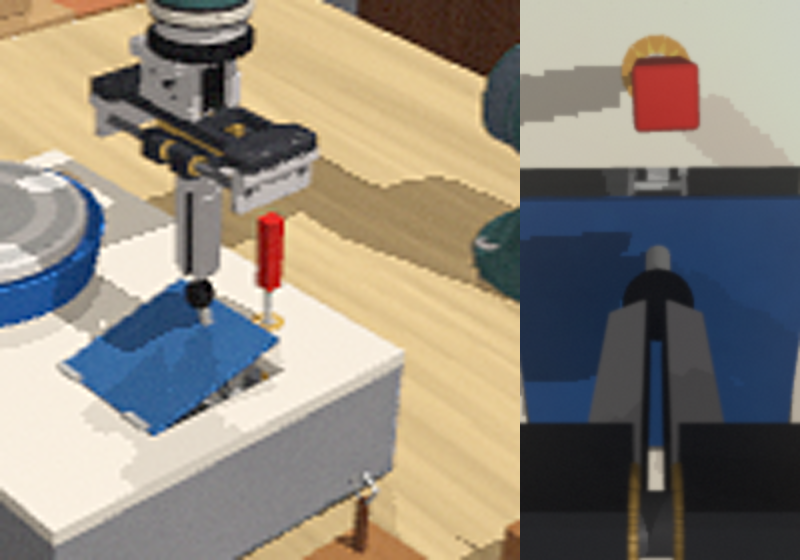

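The left view shows the closed fingertips at the top of the knob without holding it. In the right view the ball sits at about wrist (318.5,228), ahead of the tips. I'll triangulate it from the scene and wrist views.

Run:
```python
from h import *
o5,s5=np.load('w5.npy',allow_pickle=True); o6=robot.get_obs()
# ball blobs
def blob(im,x0,x1,y0,y1):
    m=(im[y0:y1,x0:x1].max(2)<38); ys,xs=np.nonzero(m); return len(xs),xs.mean()+x0,ys.mean()+y0,xs.min()+x0,xs.max()+x0,ys.min()+y0,ys.max()+y0
print(blob(s5['image'],300,336,172,205)); sc=cv2.imread('pics/s3.png'); print(blob(sc,330,350,184,203)); sb=cv2.imread('pics/s2.png'); print(blob(sb,330,350,184,203))
w6=cv2.imread('pics/w6.png'); print(blob(w6,300,336,205,233))
E=np.array([1.12418102,0.89345287,0.81573198]);Ro=R.from_euler('xyz',[-2.13699854,0.01210174,2.55517212]).as_matrix()
def lw(o,s,u,v): a=wray(o,s,u,v,.3);b=wray(o,s,u,v,.1); return a,(b-a)/np.linalg.norm(b-a)
def ls(u,v): d=Ro@[(u-322.748)/392.01,(v-197.495)/392.01,1]; return E,d/np.linalg.norm(d)
def tri(L):
    A=sum(np.eye(3)-np.outer(d,d) for _,d in L); b=sum((np.eye(3)-np.outer(d,d))@p for p,d in L); x=np.linalg.solve(A,b); return x,[np.linalg.norm((np.eye(3)-np.outer(d,d))@(x-p)) for p,d in L]
for us in [(340,193.5),(340.5,194.5)]:
  print(tri([lw(o5,s5,318.5,188.5),ls(*us)]))
  print(tri([lw(o6,s5,318.3,229),lw(o5,s5,318.5,188.5),ls(*us)]))
```

```text
(346, np.float64(317.71965317919074), np.float64(188.6271676300578), np.int64(307), np.int64(329), np.int64(178), np.int64(199))
(34, np.float64(339.1470588235294), np.float64(192.11764705882354), np.int64(337), np.int64(342), np.int64(184), np.int64(196))
(24, np.float64(339.4166666666667), np.float64(193.16666666666666), np.int64(337), np.int64(342), np.int64(190), np.int64(196))
(458, np.float64(318.54366812227073), np.float64(224.13100436681222), np.int64(302), np.int64(335), np.int64(215), np.int64(232))
(array([0.52549212, 0.07190927, 0.18430825]), [np.float64(0.0009624987417391842), np.float64(0.000962498741738953)])
(array([0.52509821, 0.07133167, 0.18379055]), [np.float64(0.0007562022563833713), np.float64(0.001233237392933761), np.float64(0.0009725360204865026)])
(array([0.52543868, 0.07269844, 0.18138192]), [np.float64(0.00204368124014176), np.float64(0.002043681240141706)])
(array([0.52540942, 0.07192829, 0.18111496]), [np.float64(0.0011027763661072185), np.float64(0.0017226616350040354), np.float64(0.0024891294385280703)])
```

Run:
```python
from h import *
o6=robot.get_obs(); o5,s5=np.load('w5.npy',allow_pickle=True)
E=np.array([1.12418102,0.89345287,0.81573198]);Ro=R.from_euler('xyz',[-2.13699854,0.01210174,2.55517212]).as_matrix()
def ps(p): q=Ro.T@(np.array(p)-E); return np.round([392.01*q[0]/q[2]+322.748,392.01*q[1]/q[2]+197.495],1)
Rm=R.from_euler('xyz',o6['ee_rot']).as_matrix()
def pw(p): q=np.linalg.inv(s5['T_tool_cam'])@np.r_[Rm.T@(np.array(p)-o6['tool_pos']),1]; return np.round([s5['fx']*q[0]/q[2]+s5['cx'],s5['fy']*q[1]/q[2]+s5['cy']],1)
t=o6['tool_pos']; print(o6['time'],t,'crop',(ps(t)-[290,120])*4,ps(t),'wrist',pw(t))
for dz in (.01,.019,.03): print(dz,(ps(t+[0,0,dz])-[290,120])*4)
print('ball',ps([.525,.0715,.183]),pw([.525,.0715,.183]))
g=cv2.cvtColor(cv2.imread('pics/w6.png'),cv2.COLOR_BGR2GRAY); print(g[200:262:3,318]); print(g[236,290:348:2]); print(g[225,290:348:2])
```

```text
12.5833 [0.52653572 0.07111443 0.17049262] crop [196.8 308.8] [339.2 197.2] wrist [318.5 224.5]
0.01 [196.8 298. ]
0.019 [197.2 288. ]
0.03 [197.2 275.6]
ball [339.7 193.7] [319.4 229.2]
[58 94 97 97 93 24 21 20 21 21 21 19 20 16 17 19 15 50 51 51 51]
[39 39 51 74 75 76 76 77 76 76 76 59 21 19 20 19 28 74 76 77 76 77 77 76
 76 69 52 52 52]
[40 39 39 39 39 38 31 18 21 19 20 21 21 22 20 21 22 22 19 21 20 22 24 49
 53 53 52 52 52]
```

The projection puts the reported TCP about 28 mm below where the fingertips appear, so they closed just above the ball. I'll reopen, lower by that amount and close again.

>>> servo_tool:
  moves:
    - [0.03,0,-0.2,0,0.4]
    - [0.03,0,-0.2,0,0.4]
    - [0.03,0,-0.2,0,0.4]
    - [0.03,0,-0.2,0,0.4]
    - [0.03,0,-0.2,0,0.4]
    - [0.03,0,-0.2,0,0.4]
    - [0.03,0,-0.2,0,0.4]

```text
time: 13.17
tool_pos: [0.5257, 0.071, 0.1754]
ee_rot: [3.141, -0.0, -3.058]
wrist_force: [0.3, -0.5, -0.5]
width: 0.0448
finger_force: 0.0
```

>>> servo_tool:
  moves:
    - [0,0,0.4,0,0.4]
    - [0,0,0.8,0,0.4]
    - [0,0,1.2,0,0.4]
    - [0,0,1.2,0,0.4]

```text
time: 13.5
tool_pos: [0.5238, 0.071, 0.1417]
ee_rot: [3.141, -0.006, -3.059]
wrist_force: [-0.5, 0.0, -0.8]
width: 0.0566
finger_force: 0.0
```

>>> servo_tool:
  moves:
    - [0,0,0,0,1]
    - [0,0,0,0,1]
    - [0,0,0,0,1]
    - [0,0,0,0,1]
    - [0,0,0,0,1]
    - [0,0,0,0,1]
    - [0,0,0,0,1]
    - [0,0,0,0,1]

```text
time: 14.17
tool_pos: [0.5259, 0.0718, 0.1458]
ee_rot: [3.14, 0.001, -3.058]
wrist_force: [-0.1, 2.2, 0.5]
width: 0.0226
finger_force: 30.0
```

>>> servo_tool:
  moves:
    - [-0.12,-0.0,-0.18,0,1]
    - [-0.24,0,-0.37,0,1]
    - [-0.37,0,-0.54,0,1]
    - [-0.51,0,-0.71,0,1]
    - [-0.66,0,-0.87,0,1]
    - [-0.82,0,-1.02,0,1]
    - [-0.98,0,-1.16,0,1]
    - [-1.15,0,-1.3,0,1]
    - [-1.15,0,-1.3,0,1]

```text
time: 14.92
tool_pos: [0.5555, 0.0744, 0.1786]
ee_rot: [3.14, 0.001, -3.058]
wrist_force: [-0.4, 5.3, -2.1]
width: 0.0226
finger_force: 30.0
```

Small forces and still gripped. I'll continue along the arc (increments from 0.65 to 1.25 rad, then on).

>>> servo_tool:
  moves:
    - [-0.18,0,-0.12,0,1]
    - [-0.37,0,-0.24,0,1]
    - [-0.75,0,-0.45,0,1]
    - [-1.15,0,-0.61,0,1]
    - [-1.57,0,-0.74,0,1]
    - [-2.0,0,-0.82,0,1]
    - [-2.44,0,-0.86,0,1]
    - [-2.44,0,-0.86,0,1]

```text
time: 15.58
tool_pos: [0.6171, 0.0799, 0.2005]
ee_rot: [3.139, 0.002, -3.057]
wrist_force: [-2.0, 5.6, -0.1]
width: 0.0223
finger_force: 30.0
```

>>> servo_tool:
  moves:
    - [-0.21,0,0,0,1]
    - [-0.43,0,0,0,1]
    - [-0.87,0,0.05,0,1]
    - [-1.29,0,0.14,0,1]
    - [-1.71,0,0.27,0,1]
    - [-1.91,0,0.35,0,1]
    - [-2.11,0,0.44,0,1]
    - [-2.3,0,0.54,0,1]
    - [-2.3,0,0.54,0,1]

```text
time: 16.33
tool_pos: [0.675, 0.0851, 0.188]
ee_rot: [3.139, 0.006, -3.057]
wrist_force: [-0.6, 6.7, 3.6]
width: 0.0219
finger_force: 30.0
```

>>> servo_tool:
  moves:
    - [0,0,0,0,0.5]
    - [0,0,0,0,0.5]
    - [0,0,0,0,0.5]
    - [0,0,0,0,0.5]
    - [0,0,0,0,0.5]
    - [0,0,0,0,0.5]

```text
time: 16.83
tool_pos: [0.6725, 0.0826, 0.1859]
ee_rot: [-3.141, -0.0, -3.059]
wrist_force: [-0.8, 0.0, -0.8]
width: 0.0471
finger_force: 0.0
```

>>> servo_tool:
  moves:
    - [0,0,-1,0,0.5]
    - [0,0,-2,0,0.5]
    - [0,0,-3,0,0.5]
    - [0,0,-4,0,0.5]
    - [0,0,-4,0,0.5]
    - [0,0,-4,0,0.5]

```text
time: 17.33
tool_pos: [0.6733, 0.083, 0.2882]
ee_rot: [-3.141, 0.005, -3.059]
wrist_force: [-1.2, -0.6, -0.5]
width: 0.047
finger_force: 0.0
```

Run:
```python
from h import *
snap('scene','s4.png'); o5,s5=np.load('w5.npy',allow_pickle=True)
to([.4545,.065,.288],1.68)
```

```text
[ 8.76  0.   -0.09] 14.75
```

>>> servo_tool:
  moves:
    - [1,0,-0.1,1,0.5]
    - [2.4,0,-0.1,2,0.5]
    - [3.8,0,-0.1,3.1,0.5]
    - [5.2,0,-0.1,4.3,0.5]
    - [6.5,0,-0.1,5.5,0.5]
    - [7.7,0,-0.1,6.6,0.5]
    - [8.6,0,-0.1,7.8,0.5]
    - [8.76,0,-0.1,9,0.5]
    - [8.76,0,-0.1,10.2,0.5]
    - [8.76,0,-0.1,11.4,0.5]

```text
time: 18.22
tool_pos: [0.4527, 0.0649, 0.2864]
ee_rot: [-3.139, -0.001, 2.027]
wrist_force: [-0.1, -0.2, 0.6]
width: 0.047
finger_force: 0.0
```

>>> servo_tool:
  moves:
    - [0,0,0,1,0.5]
    - [0,0,0,2.2,0.5]
    - [0,0,0,3.35,0.5]
    - [0,0,0,3.35,0.5]
    - [0,0,0,3.35,0.5]

```text
time: 18.63
tool_pos: [0.4535, 0.065, 0.2865]
ee_rot: [-3.138, -0.0, 1.686]
wrist_force: [-0.1, 0.6, -0.7]
width: 0.0469
finger_force: 0.0
```

Run:
```python
from h import *
o,s=snap('wrist','w7.png'); np.save('w7.npy',[o,s],allow_pickle=True); im=s['image'].astype(int)
b,g,r=im[...,0],im[...,1],im[...,2]
m=((r>150)&(g<60)&(b<60)).astype(np.uint8); n,l,st,c=cv2.connectedComponentsWithStats(m)
for i in range(1,n):
    if st[i,4]>60: print(st[i],c[i],wray(o,s,*c[i],.228))
print(o['tool_pos'],o['ee_rot'])
to([.4545,.065,.180],1.68)
a=cv2.imread('pics/s4.png')[80:270,260:450]
cv2.imwrite('pics/crop6.png',np.hstack([cv2.resize(a,(400,400)),s['image'][:, 160:520]]))
```

```text
[312 190  16  16 255] [319.52941176 197.47058824] [0.45606855 0.0683076  0.228     ]
[0.45353614 0.06496038 0.28649904] [-3.13803745e+00 -3.06650275e-04  1.68568833e+00]
[-0.    0.04  4.28] 0.05
```

View pics/crop6.png

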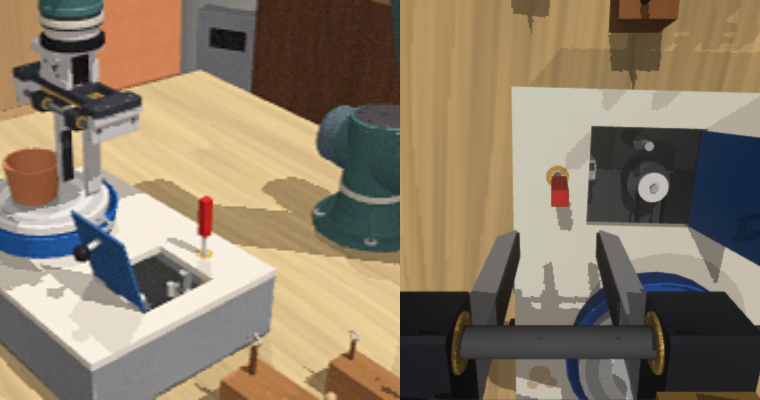

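The left view shows the hatch leaning back past upright on its stop. The right view shows the pin still standing at (559,197). I'll regrasp it lower on the handle.

>>> servo_tool:
  moves:
    - [0.07,0.04,0,0,0.5]
    - [0.07,0.05,1,0,0.5]
    - [0.07,0.05,2.2,0,0.5]
    - [0.07,0.05,3.4,0,0.5]
    - [0.07,0.05,4.5,0,0.5]
    - [0.07,0.05,4.9,0,0.5]
    - [0.07,0.05,4.9,0,0.5]

```text
time: 19.27
tool_pos: [0.4532, 0.067, 0.1627]
ee_rot: [-3.135, -0.001, 1.684]
wrist_force: [-0.3, 1.0, 0.5]
width: 0.0468
finger_force: 0.0
```

>>> servo_tool:
  moves:
    - [0,0,0,0,1]
    - [0,0,0,0,1]
    - [0,0,0,0,1]
    - [0,0,0,0,1]
    - [0,0,0,0,1]
    - [0,0,0,0,1]
    - [0,0,0,0,1]

```text
time: 19.85
tool_pos: [0.4549, 0.0668, 0.167]
ee_rot: [-3.141, 0.0, 1.683]
wrist_force: [-2.9, -0.4, 5.2]
width: 0.0161
finger_force: 29.9
```

>>> servo_tool:
  moves:
    - [0,0,-0.5,0,1]
    - [0,0,-1.2,0,1]
    - [0,0,-2.2,0,1]
    - [0,0,-3.2,0,1]
    - [0,0,-4.0,0,1]
    - [0,0,-4.0,0,1]
    - [0,0,-4.0,0,1]

```text
time: 20.43
tool_pos: [0.4564, 0.067, 0.2673]
ee_rot: [3.138, 0.0, 1.683]
wrist_force: [-0.8, 0.0, -1.0]
width: 0.0158
finger_force: 29.9
```

Run:
```python
from h import *
o,s=snap('wrist','w8.png'); np.save('w8.npy',[o,s],allow_pickle=True); im=s['image'].astype(int)
b,g,r=im[...,0],im[...,1],im[...,2]
m=((r>150)&(g<60)&(b<60)).astype(np.uint8); n,l,st,c=cv2.connectedComponentsWithStats(m)
for i in range(1,n):
    if st[i,4]>60: print(st[i],c[i])
m=((r>80)&(g<45)&(b<45)).astype(np.uint8); ys,xs=np.nonzero(m); print(xs.min(),xs.max(),ys.min(),ys.max())
Rm=R.from_euler('xyz',o['ee_rot']).as_matrix(); T=s['T_tool_cam']
def pj(z): q=np.linalg.inv(T)@[0,0,z,1]; return np.round([s['fx']*q[0]/q[2]+s['cx'],s['fy']*q[1]/q[2]+s['cy']],1)
print('tip/bottom/top exp',[pj(z) for z in (.0735,.0035,-.0585)],o['tool_pos'],o['ee_rot'])
gr=cv2.cvtColor(s['image'],cv2.COLOR_BGR2GRAY)
for v in range(165,225,3): print(v,gr[v,304:336:2])
to([.530,.3385,.27],1.683)
```

```text
[307 266  24  12 220] [320.03636364 272.44090909]
303 332 216 277
tip/bottom/top exp [array([316.1, 196. ]), array([315.7, 223.4]), array([315.2, 266. ])] [0.45638379 0.0670406  0.26725513] [3.13784800e+00 1.01255486e-04 1.68278363e+00]
165 [195 193 194 194 194 192 193 193 193 193 193 193 193 193 193 193]
168 [194 194 193 193 193 193 193 193 193 193 192 193 193 193 192 193]
171 [193 189 161 143 136 136 141 150 187 192 193 193 192 193 194 193]
174 [158 142 135 135 139 137 142 135 134 157 191 192 193 193 192 192]
177 [135 135 155 145 117 127 145 149 137 133 155 192 192 192 193 192]
180 [137 143 148  87  75  77  86 157 147 139 137 189 193 192 192 191]
183 [138 147 161 126 104 106 129 174 151 136 137 189 193 191 191 191]
186 [135 135 149 173 180 183 182 152 133 133 155 191 192 191 192 191]
189 [161 139 135 140 140 139 138 133 138 155 191 192 192 191 191 191]
192 [193 190 161 148 138 137 147 160 187 191 192 192 192 191 191 191]
195 [193 192 193 193 192 192 186 184 192 192 192 192 192 192 191 190]
198 [193 192 193 193 192 130  97  94 139 192 192 191 191 191 191 191]
201 [193 193 192 193 192 116  97  94 114 191 192 192 192 191 191 191]
204 [192 192 193 194 193 111  96  93 102 191 191 192 191 191 191 191]
207 [193 192 192 192 191 112  96  94  99 192 192 191 191 191 190 190]
210 [193 193 192 192 189 104  96  95  93 187 192 192 191 192 191 190]
213 [193 193 191 192 189 103  96  93  92 186 190 191 190 190 191 192]
216 [192 151  71  65  64  63  62  62  60  63  63  65 121 191 191 190]
219 [192 107  60  61  61  60  60  60  59  59  60  59  78 185 191 191]
222 [191  97  60  61  60  60  60  60  60  59  60  60  67 180 191 191]
[10.46  4.17 -0.18] -0.0
```

>>> servo_tool:
  moves:
    - [1,0.4,0,0,1]
    - [2.4,0.95,0,0,1]
    - [3.8,1.5,0,0,1]
    - [5.2,2.06,0,0,1]
    - [6.6,2.6,0,0,1]
    - [8,3.16,0,0,1]
    - [9.2,3.63,0,0,1]
    - [10.2,4.03,0,0,1]
    - [10.54,4.16,0,0,1]
    - [10.54,4.16,0,0,1]

```text
time: 21.32
tool_pos: [0.5286, 0.3418, 0.2624]
ee_rot: [-3.136, 0.002, 1.685]
wrist_force: [-1.0, -0.4, -0.4]
width: 0.0161
finger_force: 29.9
```

Run:
```python
from h import *
to([.5296,.3404,.175],1.683)
```

```text
[-0.05  0.05  3.5 ] 0.02
```

>>> servo_tool:
  moves:
    - [0,0,1,0,1]
    - [0,0,2,0,1]
    - [0,0,3,0,1]
    - [0,0,3.3,0,1]
    - [0,0,3.3,0,1]
    - [0,0,3.3,0,1]

```text
time: 21.82
tool_pos: [0.5292, 0.3393, 0.184]
ee_rot: [-3.141, 0.0, 1.682]
wrist_force: [-0.4, 0.4, 0.3]
width: 0.0158
finger_force: 29.9
```

Run:
```python
from h import *
o,s=snap('wrist','w9.png'); np.save('w9.npy',[o,s],allow_pickle=True)
Rm=R.from_euler('xyz',o['ee_rot']).as_matrix(); T=s['T_tool_cam']
def pj(p): q=np.linalg.inv(T)@np.r_[Rm.T@(np.array(p)-o['tool_pos']),1]; return np.round([s['fx']*q[0]/q[2]+s['cx'],s['fy']*q[1]/q[2]+s['cy']],1)
print('hole exp',pj([.5307,.3387,.078]),o['tool_pos'],o['ee_rot'])
gr=cv2.cvtColor(s['image'],cv2.COLOR_BGR2GRAY)
for v in range(166,212,2): print(v,gr[v,300:338:2])
```

```text
hole exp [317.5 187.8] [0.52924197 0.33929196 0.18398224] [-3.14138749e+00  2.69385603e-04  1.68154914e+00]
166 [ 95  92  88  88  90  93  94  94  94  95  98 100  99 102 100 100  99  95
  88]
168 [ 95  92  88  89  90  92  93  95  94  95  98 101 102 102 103  99  97  86
  85]
170 [ 95  92  88  88  89  92  93  93  94  95  98 101 101 103 102  98  92  86
  87]
172 [ 95  91  87  88  89  91  93  93  94  96  98 101 102 103 103  90  86  87
  88]
174 [ 94  91  88  88  89  94  94  94  93  95  98 101 102 102 101  89  86  88
  97]
176 [ 94  91  87  87  89  91  93  94  93  96  96 100 100 103 103  95  89  97
  99]
178 [ 93  91  87  87  87  93  93  92  93  94  97  99 101 102 102 100  98  96
  99]
180 [ 94  91  87  87  89  92  93  93  90  91  95 100 102 102 102  99  98  98
  99]
182 [ 93  91  86  86  88  91  90  66  56  55  68  92 101 102 102  98  99  97
  98]
184 [ 93  91  85  86  87  90  72  50  44  43  45  75  99 102 102  99  98  97
  99]
186 [100  95  87  86  87  90  71  46  43  45  46  76  97 101 102 100  98  98
  99]
188 [101  99  94  89  87  90  76  59  59  61  58  86  99 102 102  99  97  98
  
[... 216 characters left out ...]
97  99 100 100 101  99  97  97
 100]
196 [102  99  95  94  93  93  91  91  91  92  96  98  99 101 101  99  97  98
  99]
198 [102  99  94  95  95  96  94  85  91  89  83  99 100 101 101  99  98  97
  99]
200 [102 100  95  94  96  98  95  89  92  89  78  98 100 101 102  99  98  97
  99]
202 [103  99  96  96  96  98  94  84  91  89  80  99  99 101 101  99  97  96
  98]
204 [103 100  97  95  95  99  95  83  91  88  77  98 100 101 101  98  97  96
  98]
206 [103  99  96  96  94  99  96  84  91  89  77  98  99 100 101  97  97  97
  98]
208 [102  99  96  96  96  99  98  86  91  90  77  93  99 100 100  99  97  97
  99]
210 [102  99  96  95  95  98 100  83  90  89  74  68  98 100 101  98  97  97
 100]
```

>>> servo_tool:
  moves:
    - [0.1,0,0.3,0,1]
    - [0.1,0,0.7,0,1]
    - [0.1,0,1.1,0,1]
    - [0.1,0,1.25,0,1]
    - [0.1,0,1.4,0,1]
    - [0.1,0,1.5,0,1]
    - [0.1,0,1.5,0,1]

```text
time: 22.45
tool_pos: [0.5287, 0.3428, 0.1452]
ee_rot: [-3.14, 0.0, 1.683]
wrist_force: [-0.6, 0.9, -0.9]
width: 0.0156
finger_force: 29.9
```

>>> servo_tool:
  moves:
    - [0,0,0.1,0,1]
    - [0,0,0.25,0,1]
    - [0,0,0.4,0,1]
    - [0,0,0.6,0,1]
    - [0,0,0.6,0,1]

```text
time: 22.87
tool_pos: [0.5284, 0.3426, 0.1295]
ee_rot: [-3.14, 0.001, 1.683]
wrist_force: [0.2, 0.5, -1.5]
width: 0.0162
finger_force: 29.9
```

>>> servo_tool:
  moves:
    - [0,0,0.2,0,1]
    - [0,0,0.5,0,1]
    - [0,0,0.8,0,1]
    - [0,0,0.8,0,1]

```text
time: 23.2
tool_pos: [0.5281, 0.3423, 0.1084]
ee_rot: [-3.139, 0.001, 1.683]
wrist_force: [0.1, -0.9, -1.4]
width: 0.0157
finger_force: 30.0
```

>>> servo_tool:
  moves:
    - [0,0,0.2,0,1]
    - [0,0,0.5,0,1]
    - [0,0,0.8,0,1]
    - [0,0,0.9,0,1]
    - [0,0,0.9,0,1]

```text
time: 23.62
tool_pos: [0.5285, 0.3424, 0.0869]
ee_rot: [-3.14, 0.001, 1.683]
wrist_force: [0.2, -2.8, -1.2]
width: 0.0156
finger_force: 30.0
```

>>> servo_tool:
  moves:
    - [0,0,0.06,0,1]
    - [0,0,0.12,0,1]
    - [0,0,0.12,0,1]

```text
time: 23.87
tool_pos: [0.5291, 0.3425, 0.0856]
ee_rot: [3.142, 0.001, 1.683]
wrist_force: [-0.5, -3.1, -0.6]
width: 0.0155
finger_force: 30.0
```

>>> servo_tool:
  moves:
    - [-0.06,0.02,0.05,0,1]
    - [-0.06,0.02,0.1,0,1]
    - [-0.06,0.02,0.1,0,1]

```text
time: 24.12
tool_pos: [0.5297, 0.342, 0.0829]
ee_rot: [3.141, -0.001, 1.683]
wrist_force: [0.2, -0.4, 0.0]
width: 0.0158
finger_force: 30.0
```

>>> servo_tool:
  moves:
    - [0,0,0.05,0,1]
    - [0,0,0.1,0,1]
    - [0,0,0.1,0,1]

```text
time: 24.37
tool_pos: [0.5297, 0.3419, 0.0804]
ee_rot: [3.141, -0.001, 1.683]
wrist_force: [-0.1, -0.4, -1.3]
width: 0.0161
finger_force: 30.0
```

>>> servo_tool:
  moves:
    - [0,0,0.05,0,1]
    - [0,0,0.08,0,1]
    - [0,0,0.08,0,1]

```text
time: 24.62
tool_pos: [0.5298, 0.3419, 0.0803]
ee_rot: [3.14, -0.001, 1.683]
wrist_force: [-2.4, -1.4, 5.5]
width: 0.016
finger_force: 30.0
```

>>> servo_tool:
  moves:
    - [0,0,0.05,0,1]
    - [0,0,0.08,0,1]
    - [0,0,0.08,0,1]

```text
time: 24.87
tool_pos: [0.5298, 0.342, 0.0802]
ee_rot: [3.139, -0.001, 1.683]
wrist_force: [-4.1, -2.6, 11.3]
width: 0.0154
finger_force: 30.0
```

Seated: the TCP stops at 0.080 and the force climbs. Release.

>>> servo_tool:
  moves:
    - [0,0,-0.1,0,1]
    - [0,0,-0.12,0,0.5]
    - [0,0,-0.12,0,0.5]
    - [0,0,-0.12,0,0.5]
    - [0,0,-0.12,0,0.5]
    - [0,0,-0.12,0,0.5]
    - [0,0,-0.12,0,0.5]

```text
time: 25.45
tool_pos: [0.5295, 0.3415, 0.0791]
ee_rot: [-3.141, 0.0, 1.683]
wrist_force: [0.5, 0.1, -0.2]
width: 0.0466
finger_force: 0.0
```

>>> servo_tool:
  moves:
    - [0,0,-1,0,0.5]
    - [0,0,-2,0,0.5]
    - [0,0,-3.2,0,0.5]
    - [0,0,-4.4,0,0.5]
    - [0,0,-5.6,0,0.5]
    - [0,0,-5.7,0,0.5]
    - [0,0,-5.7,0,0.5]

```text
time: 26.03
tool_pos: [0.5309, 0.3421, 0.2251]
ee_rot: [3.136, -0.002, 1.683]
wrist_force: [-0.1, -0.6, -0.8]
width: 0.0466
finger_force: 0.0
```

Run:
```python
from h import *
o,s=snap('wrist','w10.png'); im=s['image'].astype(int); b,g,r=im[...,0],im[...,1],im[...,2]
m=((r>150)&(g<60)&(b<60)).astype(np.uint8); n,l,st,c=cv2.connectedComponentsWithStats(m)
for i in range(1,n):
    if st[i,4]>60: print(st[i],c[i],wray(o,s,*c[i],.14))
print(o['tool_pos'],o['wrist_force'],o['width'])
snap('scene','s5.png'); a=cv2.imread('pics/s5.png').astype(int); z=cv2.imread('pics/scene1.png').astype(int)
def red(q): m=((q[...,2]>120)&(q[...,1]<50)&(q[...,0]<50)); m[:225]=0; m[280:]=0; ys,xs=np.nonzero(m); return len(xs),xs.mean(),ys.mean(),ys.min(),ys.max()
print(red(a[:, :450]),red(z[:, :450]))
```

```text
[308 186  15  15 223] [315.         193.06278027] [0.53032276 0.34180556 0.14      ]
[0.53088211 0.34214708 0.22513197] [-0.13452795 -0.55024994 -0.79689357] 0.04658757071157241
(125, np.float64(396.76), np.float64(262.144), np.int64(252), np.int64(272)) (115, np.float64(396.96521739130435), np.float64(261.7130434782609), np.int64(251), np.int64(271))
```

```bash
python3 -c "
from h import *
a=cv2.imread('pics/s5.png');b=cv2.imread('pics/s4.png')
print(abs(a[150:240,285:345].astype(int)-b[150:240,285:345]).mean())
print(robot.close_job())"
```

```text
21.975925925925925
the job is handed in; nothing more can be done
None
```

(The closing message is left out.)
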